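# Set up the savoury-pancake station

## Task

Set up for frying savoury pancakes: lay the three tools that lie loose on the worktop flat in the aluminium prep tray, one to a lane, centred and parallel to the blue lines, in the order they are used from left to right (as seen by the robot): the brush to oil the pan, the spoon to portion the batter, the spatula to turn the pancakes. Stand the wooden pepper mill upright in the middle of the round wooden coaster and the dark amber oil mister upright in the middle of the square slate coaster.

Things in the scene. Friction and masses are not known exactly. Their poses are not given: they have to be found in the camera images.
- brush: Pastry brush with red handle, steel ferrule and grey bristles, 180 mm long, 42 mm wide at the ferrule, 20 mm thick, 70 g. Origin: middle of its length, on its underside; x from handle to working end, z up. Handle: round bar 20 mm thick, axis 10 mm up, from the rear end to x = 0; grip at x = -25 mm. Starts flat, right way up, handle towards the robot.
- spoon: Serving spoon with pale wooden handle and round steel bowl, 190 mm long, bowl 52 mm wide and 14 mm high, 70 g. Origin: middle of its length, on its underside; x from handle to working end, z up. Handle: round bar 20 mm thick, axis 10 mm up, from the rear end to x = 0; grip at x = -25 mm. Starts flat, right way up, handle towards the robot.
- spatula: Turner with black handle and flat steel blade, 200 mm long, blade 90 x 65 mm and 3 mm thick, 80 g. Origin: middle of its length, on its underside; x from handle to working end, z up. Handle: round bar 20 mm thick, axis 10 mm up, from the rear end to x = 0; grip at x = -25 mm. Starts flat, right way up, handle towards the robot.
- mill: Brown wooden pepper mill, 58 mm across at the foot, 170 mm tall, 0.15 to 0.27 kg. The round head is 48 mm across at its widest, from 123 to 159 mm above the foot (grip about 138 mm up, from above); a small knob of 12 mm tops it. Origin: centre of the foot; z up. Starts upright.
- mister: Dark amber spray bottle, body 49 mm across and 128 mm tall, then a collar 27 mm across up to 147 mm, then a grey cylindrical cap 16 mm across from 148 to 177 mm, 0.18 kg. Grip the cap from above, about 161 mm up. Origin: centre of the foot; z up. Starts upright.
- tray: Fixed flat aluminium tray, 240 mm (x, away from the robot) by 280 mm (y, to its left), turned up to 0.15 rad. Floor 4 mm thick, rim 10 mm high, 4 mm wide. Two flush blue lines along x at y = +-41 mm part three lanes, centre lines at y = +82 (left, brush), 0 (spoon), -82 mm (right, spatula). Origin: centre of its underside, at worktop height.
- coaster_wood: Round pale wooden coaster, 90 mm across, 6 mm thick, fixed. Origin: centre of its underside, at worktop height.
- coaster_slate: Square black slate coaster, 90 x 90 mm, 6 mm thick, fixed. Origin: centre of its underside, at worktop height.

How it is judged:
At the end, for the whole second after the job is handed in: Brush, spoon, spatula flat on the tray floor, centred in the left, middle, right lane (15 mm across, 18 mm along), parallel to it within 0.2 rad, either way round; mill on the wooden, mister on the slate coaster, upright, within 13 mm of its centre; all released and at rest (x of brush in the frame of tray between -0.018 and 0.018 m and y of brush in the frame of tray between 0.067 and 0.097 m and z of brush in the frame of tray between 0 and 0.008 m and angle between the x axis of each of brush, spoon, spatula and the x axis of tray, either way round below 0.2 rad and angle between each of brush, spoon, spatula's own z axis and vertical below 0.12 rad and x of spoon in the frame of tray between -0.018 and 0.018 m and y of spoon in the frame of tray between -0.015 and 0.015 m and z of spoon in the frame of tray between 0 and 0.008 m and x of spatula in the frame of tray between -0.018 and 0.018 m and y of spatula in the frame of tray between -0.097 and -0.067 m and z of spatula in the frame of tray between 0 and 0.008 m and horizontal distance between mill and coaster_wood below 0.013 m and angle between each of mill, mister's own z axis and vertical below 0.1 rad and z of mill in the frame of coaster_wood between 0.002 and 0.01 m and horizontal distance between mister and coaster_slate below 0.013 m and z of mister in the frame of coaster_slate between 0.002 and 0.01 m and linear speed of each of brush, spoon, spatula, mill, mister below 0.02 m/s and angular speed of each of brush, spoon, spatula, mill, mister below 0.2 rad/s); the robot touches nothing.
It also fails if it takes over 106 s, if anything falls off the work surface, if the arm or the gripper's body presses on something with over 40 N, if the wrist force passes 120 N, or if a joint passes its speed limit or range.

## Robot

A 6-joint arm with a two-finger parallel gripper is mounted at the origin on a cart in front of the work surface, level with it; the furniture and walls round the work are solid. World frame = base frame: x ahead of the robot, y to its left, z up, the work surface at z = 0. Lengths are in m, angles in rad, forces in N, time in s.
With the tool pointing down it reaches from about 0.275 to 0.75 m from the base axis. Payload 10.2 kg.
Tool frame: the origin (TCP) lies between the finger pads; the fingertips stand 14 mm ahead of it and the grasp point (between the pads) lies 5 mm behind it; z points along the fingers, y is the line along which they close (so a half turn about z gives the same grasp; the last joint's range is limited). The gripper opens to 88 mm and grips with 3 to 60 N. Pads are 18 mm wide; open, the fingers measure 123 mm over their backs; the gripper's body (75 mm by 187 mm) begins 45 mm behind the grasp point.
Start: joints at [-1.344, 0.313, 1.498, -0, 1.331, -0.223], TCP at [0.228, -0.473, 0.253] pointing down, gripper open.
Joint ranges: [-2.94, 2.94], [-0.97, 2.17], [0.19, 2.56], [-1.23, 4.37], [0.02, 3.11], [-2.88, 2.88]. Speed limits (rad/s): [2.39, 2.39, 3.01, 3.14, 3.14, 3.14].

## Interface

Orientations are given as [roll, pitch, yaw] about the fixed x, y, z axes, in that order (R = Rz(yaw) Ry(pitch) Rx(roll)).
In Python, from cell import get_obs, capture, job_done gives the robot as it stands.
- The arm moves only by the shell command python3 -m jog 'ROWS' [FORCE]. ROWS is text: rows parted by semicolons, each of 7 numbers parted by spaces: the turn, a rotation vector about the tool's x, y, z in degrees, then the shift along the tool's x, y, z in cm, then the opening, from -1 (shut) to 1 (fully open). A call has 1 to 10 rows; each row is the pose to reach, as a shift and turn from the pose commanded when the call began, along the tool's axes at that moment; what a row does not reach only later rows make up. A row lasts 1/12 s, in which the tool goes at most 41.7 mm and 7.16 degrees, less where a joint would pass 70% of its speed; a pose out of reach is approached as far as the arm can. A call with a gripper value outside its range is refused whole. The fingers move at their own pace and stop on an object; FORCE is the grip in N (left out, the last holds). Time passes only in rows, so rows that repeat a pose let the fingers close. It gives the time, the measured TCP pose, the force, the opening and the grip force at its end, in the units of the state.
- get_obs(): the state, without advancing time (a new reading comes with each control period).
- capture(name): name is "scene" or "top"; returns a dict with "color" (400x640x3 uint8, red, green, blue), "fx", "fy", "cx", "cy" (pixels), "distortion" ([k1, k2, p1, p2, k3] as OpenCV has them; the pictures are not rectified), "world_from_camera" (4x4, takes a point from camera to world coordinates). Camera axes: x right, y down, z forward; pixel columns grow to the right and rows downward; lengths in m; the calibration is good to about 2 mm. A picture is of the moment at which its call begins. There is no depth.
- job_done(): hands the job in; it is judged then, once.
The state is a dict: "time_s": time; "joints": joint angles; "qd": joint speeds; "joint_efforts": joint torques, N m; "tool_pos": TCP position; "eef_rot": TCP orientation; "wrist_force": force on the tool from outside, world axes, zero at the start; "ft_torque": the same for the moment, N m; "opening": finger opening in m; "grip_force": force on a finger pad.
Only numpy, scipy, OpenCV 4.12 (cv2) and the standard library are available. Lean on these libraries where they do the work, as an engineer would, in place of code of your own. Each camera call takes 0.05 s, during which the arm holds its last target. There are 200 camera calls.

## Working session

There is one attempt and no reset: what is moved stays moved. The work goes in short steps, Python scripts to look and compute and a shell command to move; the robot and the scene stay as the last step left them, time stands still between calls to the robot, and variables do not carry over. Pictures are saved under pics/ and viewed, at most 14 in all, crops included, and the job is handed in when it is done.

```bash
mkdir -p pics; ls
python3 - <<'E'
from cell import get_obs,capture
import cv2,json,numpy as np
o=get_obs();print(o)
for n in("scene","top"):
    c=capture(n);cv2.imwrite(f"pics/{n}0.png",c["color"][...,::-1])
    print(n,{k:np.round(v,4).tolist() for k,v in c.items() if k!="color"})
E
```

```text
pics
{'time_s': 0.0, 'joints': array([-1.34439077e+00,  3.13450280e-01,  1.49841102e+00,  1.31225727e-05,
        1.33102995e+00, -2.23423993e-01]), 'qd': array([ 1.60290071e-03, -2.65377372e-04, -3.67506742e-05, -1.09939855e-03,
       -2.67111718e-04,  1.93513076e-04]), 'joint_efforts': array([ 1.30794186e-03, -4.02207971e+01, -2.52272969e+01,  6.95217331e-02,
        3.52795771e-02, -9.32282092e-05]), 'tool_pos': array([ 0.22820458, -0.47255647,  0.25217073]), 'eef_rot': array([-3.14032916e+00, -3.00156029e-04,  4.49826231e-01]), 'wrist_force': array([ 0.30182564, -0.7213073 , -0.19469329]), 'ft_torque': array([-0.00956486, -0.04765559, -0.02087103]), 'grip_force': 0.0, 'opening': 0.08800272821202051}
scene {'fx': 479.7501, 'fy': 479.7501, 'cx': 317.5505, 'cy': 199.611, 'distortion': [-0.1416, 0.0, 0.0, 0.0, 0.0], 'world_from_camera': [[0.7751, -0.296, 0.5582, -0.1748], [-0.6318, -0.3688, 0.6817, -0.9973], [0.0041, -0.8811, -0.4729, 0.6469], [0.0, 0.0, 0.0, 1.0]]}
top {'fx': 466.9522, 'fy': 466.9522, 'cx': 318.7883, 'cy': 204.7083, 'distortion': [-0.1116, 0.0, 0.0, 0.0, 0.0], 'world_from_camera': [[-0.3102, -0.8808, 0.3578, 0.1172], [-0.9507, 0.2883, -0.1145, 0.0192], [-0.0023, -0.3756, -0.9268, 1.2308], [0.0, 0.0, 0.0, 1.0]]}
```

```bash
cat > h.py <<'E'
from cell import get_obs,capture
import cv2,numpy as np
def K(c): return np.array([[c["fx"],0,c["cx"]],[0,c["fy"],c["cy"]],[0,0,1.]]),np.array(c["distortion"])
def proj(c,P):
    T=np.linalg.inv(c["world_from_camera"]);k,d=K(c)
    return cv2.projectPoints(np.asarray(P,float).reshape(-1,1,3),cv2.Rodrigues(T[:3,:3])[0],T[:3,3],k,d)[0].reshape(-1,2)
def ortho(c,x0,x1,y0,y1,z,s):
    "image: right = -y, up = +x, s metres per pixel"
    X,Y=np.meshgrid(np.arange(x1,x0,-s),np.arange(y1,y0,-s),indexing="ij")
    p=proj(c,np.stack([X,Y,np.full_like(X,z)],-1)).reshape(*X.shape,2).astype(np.float32)
    return cv2.remap(c["color"][...,::-1],p[...,0],p[...,1],cv2.INTER_CUBIC)
def world(c,uv,z):
    k,d=K(c);T=np.array(c["world_from_camera"])
    r=cv2.undistortPoints(np.array(uv,float).reshape(-1,1,2),k,d).reshape(-1,2)
    r=np.c_[r,np.ones(len(r))]@T[:3,:3].T;o=T[:3,3]
    return o+r*((z-o[2])/r[:,2])[:,None]
E
python3 - <<'E'
from h import *
c=capture("top");cv2.imwrite("pics/o.png",ortho(c,0.05,0.8,-.6,.6,0,.0015))
E
```

```text
(no output)
```

View pics/scene0.png

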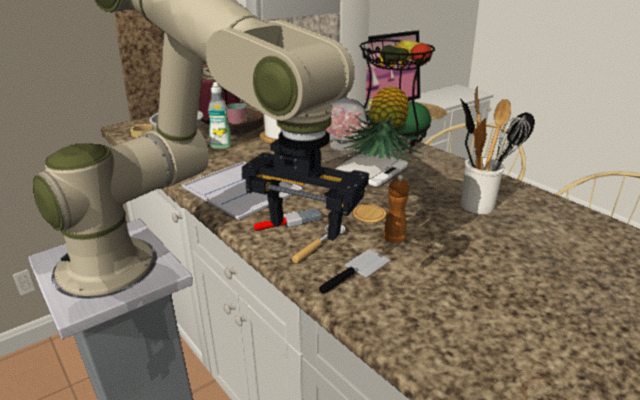

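View pics/o.png

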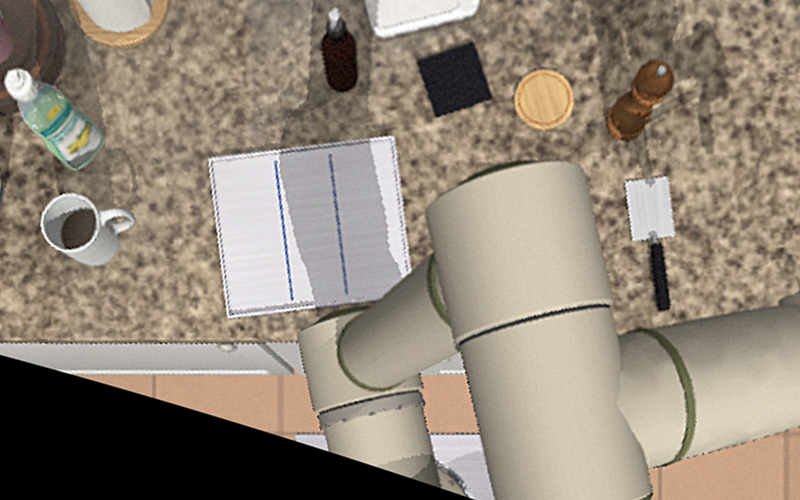

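Run:
```python
from h import *
c=capture("top");cv2.imwrite("pics/o1.png",ortho(c,0.3,0.79,-.42,.3,0,.0009))
c=capture("scene");print(world(c,[[285,220],[315,245],[355,270]],.01))
cv2.imwrite("pics/o2.png",ortho(c,0.2,0.55,-.45,0.05,0.01,.0007))
```

```text
[[ 0.44008536 -0.11302891  0.01      ]
 [ 0.4273875  -0.25302126  0.01      ]
 [ 0.43355501 -0.38625018  0.01      ]]
```

View pics/o1.png

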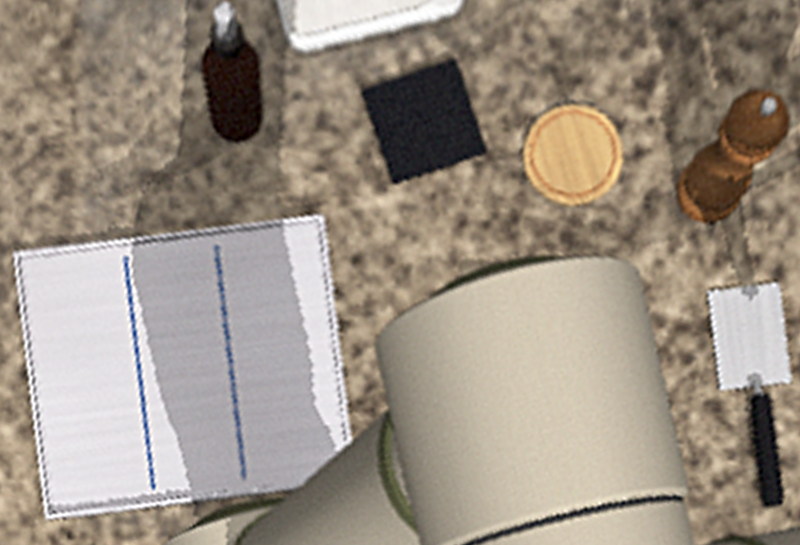

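View pics/o2.png

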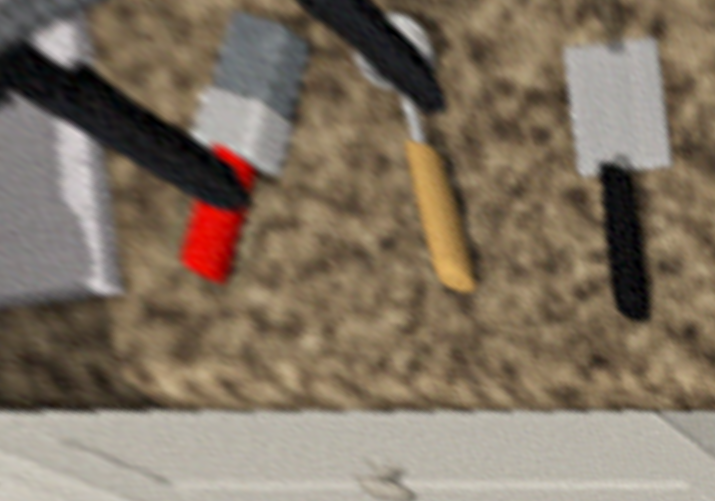

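The tray, slate, wood, mill foot/knob (768,105) and mister cap (223,8) are readable in the top ortho view. Brush, spoon and spatula are readable in the scene view. Next I'll work out the moves for the mill.

```bash
cat > go.py <<'E'
"python3 go.py x y z yaw ...: rows (turn deg, shift cm in the tool's axes) from the present pose to each target, tool down"
import sys,numpy as np
from scipy.spatial.transform import Rotation as R
from cell import get_obs
o=get_obs();c=R.from_euler("xyz",o["eef_rot"])
for t in np.array(sys.argv[1:],float).reshape(-1,4):
    r=R.from_euler("xyz",[np.pi,0,t[3]])
    print(np.round(np.r_[(c.inv()*r).as_rotvec(degrees=True),c.inv().apply(t[:3]-o["tool_pos"])*100],2))
E
python3 go.py .617 -.337 .255 0
```

```text
[-3.000e-02 -0.000e+00  2.577e+01  4.091e+01  4.680e+00 -2.500e-01]
```

Run:
```python
from h import *
# check the mill, mister guesses in both views
for n in("scene","top"):
    c=capture(n)
    im=cv2.resize(c["color"][...,::-1],None,fx=4,fy=4,interpolation=cv2.INTER_CUBIC)
    t=np.linspace(0,2*np.pi,40)
    crops=[]
    for (x,y),rings in(((.617,-.337),((0,.029),(.141,.024),(.17,.006))),((.687,.087),((0,.0245),(.128,.0245),(.177,.008)))):
        for z,r in rings:
            p=proj(c,np.c_[x+r*np.cos(t),y+r*np.sin(t),0*t+z])*4
            cv2.polylines(im,[p.astype(int)],True,(0,255,0),1)
        u,v=(proj(c,[[x,y,.08]])[0]*4).astype(int);u=max(u,200);v=max(v,200)
        a=im[v-200:v+200,u-200:u+200];crops.append(cv2.resize(a,(400,400)))
    cv2.imwrite(f"pics/chk_{n}.png",np.hstack(crops))
a=[cv2.imread(f"pics/chk_{n}.png") for n in("scene","top")]
cv2.imwrite("pics/chk.png",cv2.resize(np.vstack(a),(600,600)))
```

```text
(no output)
```

View pics/chk.png

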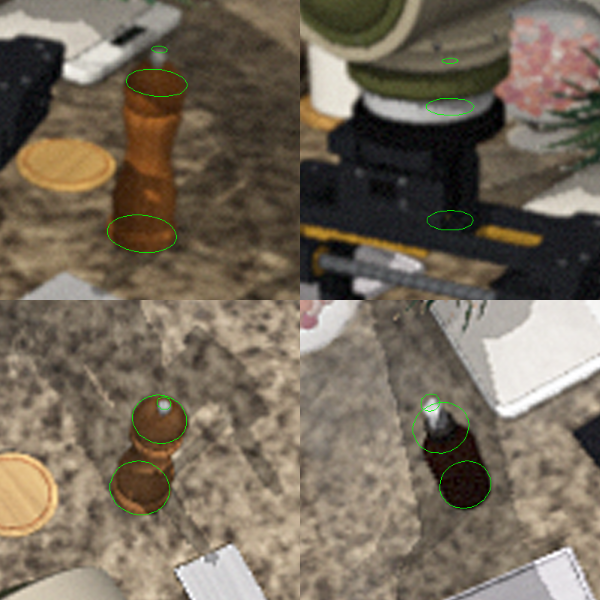

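Model rings match the mill within about 2 mm. The mister should shift about 3 mm nearer.

```bash
python3 -m jog '0 0 25.8 40.9 4.7 -0.2 1;0 0 25.8 40.9 4.7 -0.2 1;0 0 25.8 40.9 4.7 -0.2 1;0 0 25.8 40.9 4.7 -0.2 1;0 0 25.8 40.9 4.7 -0.2 1;0 0 25.8 40.9 4.7 -0.2 1;0 0 25.8 40.9 4.7 -0.2 1;0 0 25.8 40.9 4.7 -0.2 1;0 0 25.8 40.9 4.7 -0.2 1;0 0 25.8 40.9 4.7 -0.2 1' 25; python3 -m jog '0 0 0 0 0 0 1;0 0 0 0 0 0 1;0 0 0 0 0 0 1;0 0 0 0 0 0 1'; python3 go.py .617 -.337 .133 0
python3 - <<'E'
from h import *
c=capture("top");cv2.imwrite("pics/o3.png",ortho(c,0.3,0.57,-.45,-.03,0.01,.00055))
E
```

```text
time_s: 1.18
tool_pos: [0.6096, -0.3392, 0.2547]
eef_rot: [3.142, 0.0, -0.0]
wrist_force: [0.5, -0.9, -0.1]
opening: 0.088
grip_force: 0.0
time_s: 1.52
tool_pos: [0.6069, -0.3412, 0.2551]
eef_rot: [3.141, 0.0, -0.002]
wrist_force: [-0.7, 1.0, -0.0]
opening: 0.0882
grip_force: 0.0
[ 1.000e-02  0.000e+00 -1.100e-01  1.010e+00 -4.300e-01  1.221e+01]
```

View pics/o3.png

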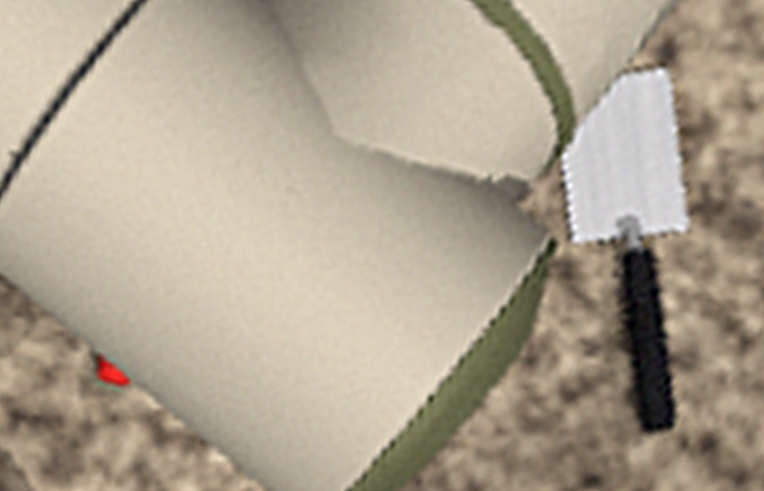

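Spatula found: centre about (.4325,-.379), yaw .12 (rear end at (657,430), far corner (668,67)). Gripping the mill.

```bash
python3 -m jog '0 0 0 1 -0.4 0 1;0 0 0 1 -0.4 4 1;0 0 0 1 -0.4 8 1;0 0 0 1 -0.4 11 1;0 0 0 1 -0.4 12.2 1;0 0 0 1 -0.4 12.2 1;0 0 0 1 -0.4 12.2 -0.2;0 0 0 1 -0.4 12.2 -0.2;0 0 0 1 -0.4 12.2 -0.2;0 0 0 1 -0.4 12.2 -0.2' 25;python3 -m jog '0 0 0 0 0 0 -0.4;0 0 0 0 0 0 -0.4;0 0 0 0 0 0 -0.4;0 0 0 0 0 0 -0.4;0 0 0 0 0 0 -0.4;0 0 0 0 0 0 -0.4'; python3 go.py .617 -.337 .165 0 .650 -.215 .165 0
```

```text
time_s: 2.4
tool_pos: [0.6184, -0.3369, 0.1346]
eef_rot: [3.14, -0.002, -0.001]
wrist_force: [-0.5, -0.8, -0.3]
opening: 0.0633
grip_force: 0.0
time_s: 2.9
tool_pos: [0.6181, -0.3364, 0.1331]
eef_rot: [3.141, -0.001, -0.0]
wrist_force: [0.3, 1.8, 4.1]
opening: 0.0466
grip_force: 24.9
[ 0.01 -0.03 -0.02 -0.11  0.06 -3.19]
[ 1.000e-02 -3.000e-02 -2.000e-02  3.190e+00 -1.214e+01 -3.190e+00]
```

```bash
python3 -m jog '0 0 0 0 0 -1.5 -0.5;0 0 0 0 0 -3.2 -0.5;0 0 0 0.8 -3 -3.2 -0.5;0 0 0 1.6 -6 -3.2 -0.5;0 0 0 2.4 -9 -3.2 -0.5;0 0 0 3 -11.2 -3.2 -0.5;0 0 0 3.2 -12.1 -3.2 -0.5;0 0 0 3.2 -12.1 -3.2 -0.5;0 0 0 3.2 -12.1 -3.2 -0.5;0 0 0 3.2 -12.1 -3.2 -0.5' 25; python3 go.py .65 -.215 .14 0;  python3 - <<'E'
from h import *
c=capture("scene");im=cv2.resize(c["color"][...,::-1],None,fx=4,fy=4,interpolation=cv2.INTER_CUBIC)
t=np.linspace(0,2*np.pi,60)
x,y,_=get_obs()["tool_pos"]
for X,Y,z,r in((x,y,.032,.029),(x,y,.173,.024),(.65,-.215,.006,.045)):
    cv2.polylines(im,[(proj(c,np.c_[X+r*np.cos(t),Y+r*np.sin(t),0*t+z])*4).astype(int)],True,(0,255,0),1)
u,v=(proj(c,[[x,y,.08]])[0]*4).astype(int)
a=im[v-250:v+250,u-250:u+250]
c=capture("top");im=cv2.resize(c["color"][...,::-1],None,fx=4,fy=4,interpolation=cv2.INTER_CUBIC)
for X,Y,z,r in((x,y,.032,.029),(.65,-.215,.006,.045)):
    cv2.polylines(im,[(proj(c,np.c_[X+r*np.cos(t),Y+r*np.sin(t),0*t+z])*4).astype(int)],True,(0,255,0),1)
u,v=(proj(c,[[x,y,.08]])[0]*4).astype(int);v=max(250,v)
cv2.imwrite("pics/m.png",cv2.resize(np.hstack([a,im[v-250:v+250,u-250:u+250]]),(800,400)))
E
```

```text
time_s: 3.73
tool_pos: [0.6495, -0.2171, 0.1644]
eef_rot: [3.141, 0.0, -0.002]
wrist_force: [0.8, -0.2, -2.0]
opening: 0.0472
grip_force: 25.1
[ 0.02  0.02 -0.11  0.05 -0.21  2.44]
```

View pics/m.png

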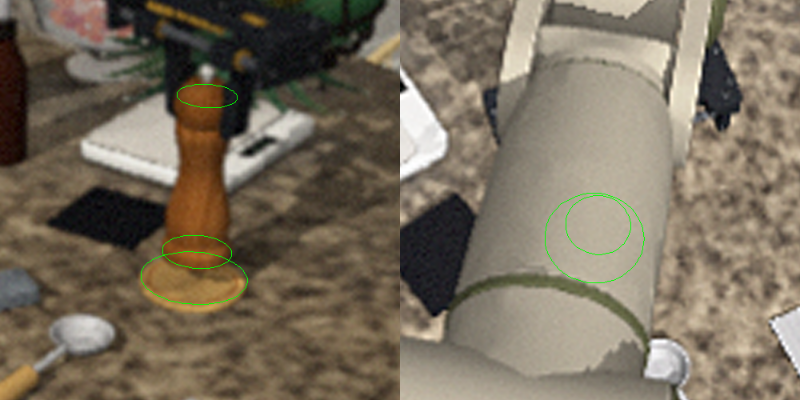

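The mill hangs centred over the coaster, with its foot ring matching and the knob at (207,72). Lowering and releasing it.

```bash
python3 -m jog '0 0 0 0 -0.2 1.2 -0.5;0 0 0 0 -0.2 2.2 -0.5;0 0 0 0 -0.2 2.5 -0.5;0 0 0 0 -0.2 2.5 -0.5;0 0 0 0 -0.2 2.5 -0.5;0 0 0 0 -0.2 2.5 0.5;0 0 0 0 -0.2 2.5 1;0 0 0 0 -0.2 2.5 1;0 0 0 0 -0.2 2.5 1;0 0 0 0 -0.2 2.5 1'; python3 go.py .65 -.215 .25 0 .684 .086 .25 0 .684 .086 .156 0
```

```text
time_s: 4.67
tool_pos: [0.65, -0.2136, 0.1398]
eef_rot: [3.141, -0.0, -0.001]
wrist_force: [0.6, -0.4, 0.4]
opening: 0.078
grip_force: 0.0
[ 1.000e-02 -1.000e-02 -3.000e-02  0.000e+00  1.500e-01 -1.102e+01]
[ 1.000e-02 -1.000e-02 -3.000e-02  3.380e+00 -2.996e+01 -1.102e+01]
[ 1.000e-02 -1.000e-02 -3.000e-02  3.380e+00 -2.996e+01 -1.620e+00]
```

```bash
python3 -m jog '0 0 0 0 0 -4 1;0 0 0 0 0 -8 1;0 0 0 0 0 -11 1;0 0 0 0.4 -4 -11 1;0 0 0 0.8 -8 -11 1;0 0 0 1.3 -12 -11 1;0 0 0 1.7 -16 -11 1;0 0 0 2.2 -20 -11 1;0 0 0 2.7 -24 -11 1;0 0 0 3.2 -28 -11 1'; python3 go.py .684 .086 .25 0 .684 .086 .156 0
python3 - <<'E'
from h import *
c=capture("top");a=ortho(c,0.3,0.57,-.35,-.03,0.01,.00055)
cv2.imwrite("pics/o4.png",a)
b=capture("scene");print(proj(b,[[.684,.086,.16],[.65,-.215,.08]]))
b=cv2.resize(b["color"][80:280,250:500,::-1],None,fx=2,fy=2,interpolation=cv2.INTER_CUBIC)
cv2.imwrite("pics/o4.png",np.vstack([np.pad(a,((0,0),(0,0),(0,0))),])) 
cv2.imwrite("pics/s4.png",b);print(a.shape)
h=np.zeros((max(a.shape[0],b.shape[0]),a.shape[1]+b.shape[1],3),np.uint8);h[:a.shape[0],:a.shape[1]]=a;h[:b.shape[0],a.shape[1]:]=b
cv2.imwrite("pics/j4.png",h[:, :1090])
print(h.shape)
E
```

```text
time_s: 5.5
tool_pos: [0.682, 0.0685, 0.25]
eef_rot: [3.142, -0.0, -0.001]
wrist_force: [0.3, -0.8, -0.5]
opening: 0.088
grip_force: 0.0
[ 0.   -0.02 -0.03  0.2  -1.75 -0.  ]
[ 0.   -0.02 -0.03  0.19 -1.75  9.4 ]
[[310.68744627 125.42741568]
 [371.70626998 187.03249165]]
(491, 582, 3)
(491, 1082, 3)
```

```bash
python3 -c "
import cv2;a=cv2.imread('pics/j4.png')[:,:1000];cv2.imwrite('pics/j4s.png',cv2.resize(a,(800,393),interpolation=cv2.INTER_AREA))"
```

```text
(no output)
```

View pics/j4s.png

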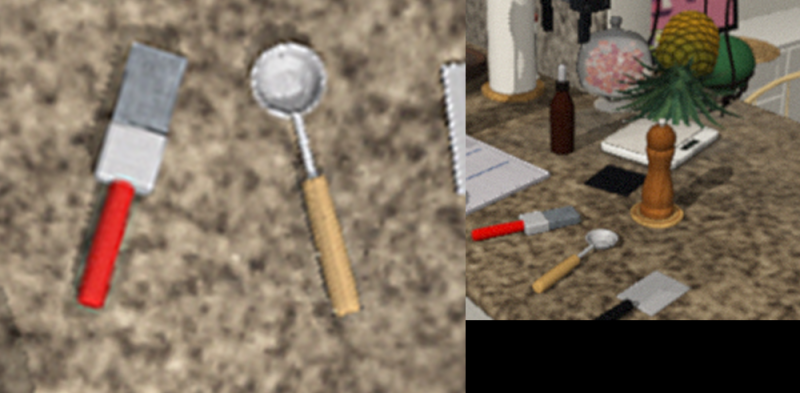

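Mill stands centred on the wooden coaster. From this view, brush centre is about (.448,-.115) yaw -.25 and spoon (.449,-.245) yaw .24; the mister cap at (562,75) matches my estimate.

```bash
python3 -m jog '0 0 0 0.2 -1.7 0 1;0 0 0 0.2 -1.7 3.5 1;0 0 0 0.2 -1.7 7 1;0 0 0 0.2 -1.7 9.4 1;0 0 0 0.2 -1.7 9.4 1;0 0 0 0.2 -1.7 9.4 0;0 0 0 0.2 -1.7 9.4 -0.8;0 0 0 0.2 -1.7 9.4 -0.8;0 0 0 0.2 -1.7 9.4 -0.8;0 0 0 0.2 -1.7 9.4 -0.8' 25;python3 -m jog '0 0 0 0 0 0 -0.9;0 0 0 0 0 0 -0.9;0 0 0 0 0 0 -0.9;0 0 0 0 0 0 -0.9;0 0 0 0 0 0 -0.9;0 0 0 0 0 0 -0.9;0 0 0 0 0 0 -0.9;0 0 0 0 0 0 -0.9'; python3 go.py .684 .086 .19 0 .6785 -.081 .19 0
```

```text
time_s: 6.43
tool_pos: [0.6845, 0.0834, 0.157]
eef_rot: [3.141, -0.002, -0.0]
wrist_force: [-0.1, -0.4, -0.3]
opening: 0.0569
grip_force: 0.0
time_s: 7.1
tool_pos: [0.6842, 0.0835, 0.1557]
eef_rot: [-3.141, -0.0, -0.0]
wrist_force: [-0.5, 1.0, 0.8]
opening: 0.0262
grip_force: 25.0
[-0.01 -0.01 -0.03 -0.02 -0.25 -3.43]
[-1.000e-02 -1.000e-02 -3.000e-02 -5.600e-01  1.645e+01 -3.430e+00]
```

The fingertips are clamping the 27 mm collar, so I'll regrip 8 mm higher.

```bash
python3 -m jog '0 0 0 0 0 0 -0.1;0 0 0 0 0 0 -0.1;0 0 0 0 0 0 -0.1;0 0 0 0 0 -0.8 -0.1;0 0 0 0 0 -0.8 -0.1;0 0 0 0 0 -0.8 -0.1;0 0 0 0 0 -0.8 -0.9;0 0 0 0 0 -0.8 -0.9;0 0 0 0 0 -0.8 -0.9;0 0 0 0 0 -0.8 -0.9' 25;python3 -m jog '0 0 0 0 0 0 -0.9;0 0 0 0 0 0 -0.9;0 0 0 0 0 0 -0.9;0 0 0 0 0 0 -0.9'; python3 go.py .684 .086 .19 0 .6785 -.081 .19 0
```

```text
time_s: 7.93
tool_pos: [0.6841, 0.0835, 0.1636]
eef_rot: [-3.141, 0.0, -0.0]
wrist_force: [0.8, 0.9, 0.4]
opening: 0.0159
grip_force: 25.1
time_s: 8.27
tool_pos: [0.6841, 0.0834, 0.1635]
eef_rot: [3.141, 0.0, -0.0]
wrist_force: [0.3, -0.5, -1.2]
opening: 0.0155
grip_force: 24.9
[ 0.01  0.02 -0.03 -0.01 -0.26 -2.65]
[ 1.000e-02  2.000e-02 -3.000e-02 -5.500e-01  1.644e+01 -2.650e+00]
```

```bash
python3 -m jog '0 0 0 0 0 -1.5 -0.9;0 0 0 0 0 -3 -0.9;0 0 0 -0.1 3 -3 -0.9;0 0 0 -0.2 6 -3 -0.9;0 0 0 -0.3 9 -3 -0.9;0 0 0 -0.4 12 -3 -0.9;0 0 0 -0.5 15 -3 -0.9;0 0 0 -0.6 16.4 -3 -0.9;0 0 0 -0.6 16.4 -3 -0.9;0 0 0 -0.6 16.4 -3 -0.9';  python3 go.py .6785 -.081 .17 0
python3 - <<'E'
from h import *
c=capture("scene");im=cv2.resize(c["color"][...,::-1],None,fx=4,fy=4,interpolation=cv2.INTER_CUBIC)
t=np.linspace(0,2*np.pi,60)
x,y,_=get_obs()["tool_pos"]
for X,Y,z,r in((x,y,.03,.0245),(x,y,.158,.0245)):
    cv2.polylines(im,[(proj(c,np.c_[X+r*np.cos(t),Y+r*np.sin(t),0*t+z])*4).astype(int)],True,(0,255,0),1)
a=.34;P=[[.6785+.0636*np.cos(a+k*np.pi/2+np.pi/4),-.081+.0636*np.sin(a+k*np.pi/2+np.pi/4),.006] for k in range(4)]
cv2.polylines(im,[(proj(c,P)*4).astype(int)],True,(0,255,0),1)
u,v=(proj(c,[[x,y,.08]])[0]*4).astype(int)
cv2.imwrite("pics/n.png",im[v-250:v+250,u-250:u+250])
E
```

```text
time_s: 9.1
tool_pos: [0.678, -0.0804, 0.1934]
eef_rot: [-3.141, 0.0, -0.001]
wrist_force: [0.2, 0.5, -2.2]
opening: 0.0155
grip_force: 24.9
[-0.03  0.03 -0.07  0.05  0.07  2.34]
```

View pics/n.png

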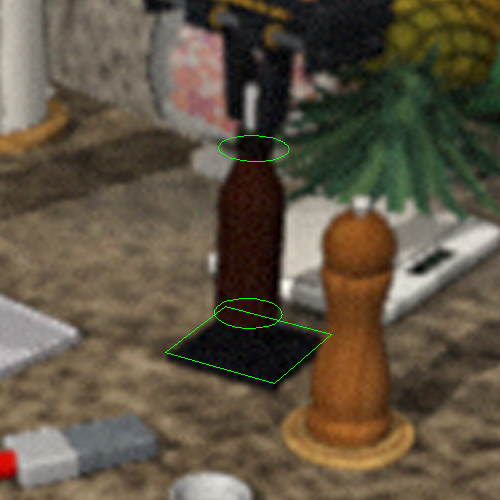

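The mister hangs upright over the slate, and its foot ring at (248,313) and the slate outline both fit. Lowering and releasing it.

```bash
python3 -m jog '0 0 0 0.05 0.05 1.2 -0.9;0 0 0 0.05 0.05 2.1 -0.9;0 0 0 0.05 0.05 2.35 -0.9;0 0 0 0.05 0.05 2.35 -0.9;0 0 0 0.05 0.05 2.35 -0.9;0 0 0 0.05 0.05 2.35 -0.3;0 0 0 0.05 0.05 2.35 0;0 0 0 0.05 0.05 2.35 0;0 0 0 0.05 0.05 2.35 0;0 0 0 0.05 0.05 2.35 0';  python3 -m jog '0 0 0 0 0 -4 0;0 0 0 0 0 -8 0'; python3 go.py .4238 -.109 .25 -.25 .4238 -.109 .08 -.25 .4238 -.109 .013 -.25
```

```text
time_s: 9.98
tool_pos: [0.6786, -0.0811, 0.1703]
eef_rot: [3.142, -0.0, -0.001]
wrist_force: [0.5, -0.2, 0.2]
opening: 0.0438
grip_force: 0.0
time_s: 10.15
tool_pos: [0.6777, -0.0808, 0.2492]
eef_rot: [-3.14, 0.005, -0.001]
wrist_force: [-0.1, -0.3, 1.4]
opening: 0.0442
grip_force: 0.0
[ -0.05   0.29  14.29 -25.39   2.83   0.04]
[ -0.05   0.29  14.29 -25.3    2.86  17.04]
[ -0.05   0.29  14.29 -25.27   2.87  23.74]
```

```bash
python3 -m jog '0 0 7 -4 0.5 0 0;0 0 14.3 -8 1 0 0;0 0 14.3 -12 1.5 0 0;0 0 14.3 -16 2 2 0;0 0 14.3 -20 2.5 5 0;0 0 14.3 -23.5 2.8 8 0;0 0 14.3 -25.3 2.85 12 0;0 0 14.3 -25.3 2.85 16 0;0 0 14.3 -25.3 2.85 19 0;0 0 14.3 -25.3 2.85 20 0'; python3 go.py .4238 -.109 .016 -.25
python3 - <<'E'
from h import *
c=capture("scene");im=cv2.resize(c["color"][...,::-1],None,fx=4,fy=4,interpolation=cv2.INTER_CUBIC)
u,v=(proj(c,[[.45,-.1,.03]])[0]*4).astype(int)
cv2.imwrite("pics/b.png",im[v-250:v+250,u-250:u+250])
E
```

```text
time_s: 10.98
tool_pos: [0.4228, -0.1084, 0.0462]
eef_rot: [-3.14, 0.006, -0.251]
wrist_force: [-0.7, 0.9, 0.5]
opening: 0.0441
grip_force: 0.0
[-0.1   0.36 -0.05  0.13  0.04  3.02]
```

View pics/b.png

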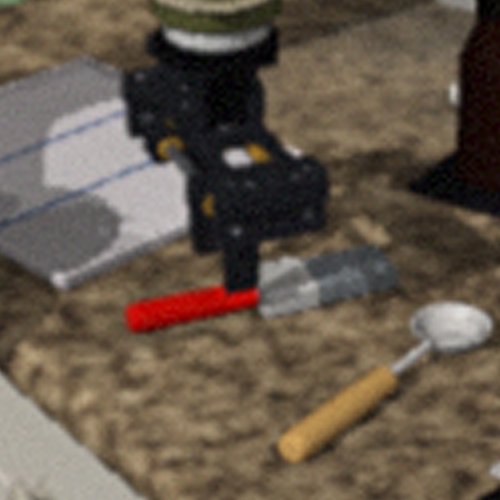

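The fingers are over the brush handle at (240,285) and aligned with it. Descending to grip.

```bash
python3 -m jog '0 0.3 0 0.1 0 1.5 0;0 0.3 0 0.1 0 2.6 0;0 0.3 0 0.1 0 3 0;0 0.3 0 0.1 0 3 -0.7;0 0.3 0 0.1 0 3 -0.7;0 0.3 0 0.1 0 3 -0.7;0 0.3 0 0.1 0 3 -0.7;0 0.3 0 0.1 0 3 -0.7;0 0.3 0 0.1 0 3 -0.7;0 0.3 0 0.1 0 3 -0.7' 30; python3 -m jog '0 0 0 0 0 -2 -0.8;0 0 0 0 0 -5 -0.8;0 0 0 0 0 -8 -0.8;0 0 0 0 0 -8 -0.8'; python3 go.py .4241 .2114 .095 .115  .4241 .2114 .0205 .115
```

```text
time_s: 11.87
tool_pos: [0.4269, -0.1098, 0.0209]
eef_rot: [3.141, -0.007, -0.25]
wrist_force: [-1.3, 1.0, 7.2]
opening: 0.0184
grip_force: 30.0
time_s: 12.2
tool_pos: [0.4281, -0.1105, 0.1047]
eef_rot: [3.139, -0.013, -0.25]
wrist_force: [0.2, -0.6, 0.1]
opening: 0.0183
grip_force: 30.0
[  0.27  -0.73 -20.9   -8.36 -31.1    0.79]
[  0.27  -0.73 -20.9   -8.46 -31.12   8.24]
```

```bash
python3 -m jog '0 0 -5 -1 -3.5 0 -0.8;0 0 -10 -2 -7.5 0 -0.8;0 0 -15 -3 -11 0 -0.8;0 0 -20.9 -4 -15 0 -0.8;0 -0.4 -20.9 -5 -19 0 -0.8;0 -0.4 -20.9 -6 -23 0 -0.8;0 -0.4 -20.9 -7 -27 0.8 -0.8;0 -0.4 -20.9 -7.8 -30 0.8 -0.8;0 -0.4 -20.9 -8 -31.2 0.8 -0.8;0 -0.4 -20.9 -8 -31.2 0.8 -0.8';python3 -m jog '0 0 0 0 0 0 -0.8;0 0 0 0 0 0 -0.8;0 0 0 0 0 0 -0.8'; python3 go.py .4275 .2118 .0255 .115
python3 - <<'E'
from h import *
c=capture("scene");im=cv2.resize(c["color"][...,::-1],None,fx=4,fy=4,interpolation=cv2.INTER_CUBIC)
u,v=(proj(c,[[.45,.16,.04]])[0]*4).astype(int)
cv2.imwrite("pics/b2.png",im[v-200:v+200,u-300:u+300])
E
```

```text
time_s: 13.03
tool_pos: [0.4253, 0.2148, 0.0913]
eef_rot: [3.141, 0.002, 0.118]
wrist_force: [0.8, -0.1, -0.4]
opening: 0.0186
grip_force: 30.0
time_s: 13.28
tool_pos: [0.4259, 0.2115, 0.0917]
eef_rot: [3.141, 0.002, 0.113]
wrist_force: [-0.0, -0.7, -1.7]
opening: 0.0182
grip_force: 30.0
[ 0.04  0.13 -0.11  0.17 -0.02  6.62]
```

View pics/b2.png

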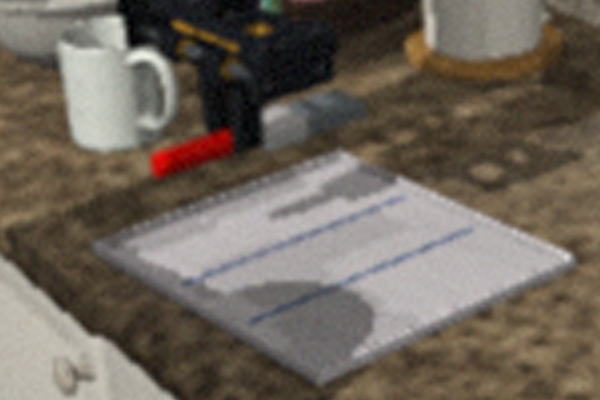

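The brush hangs level, parallel to the lines. Lowering it into the left lane.

```bash
python3 -m jog '0 0 0 0.15 0 3 -0.8;0 0 0 0.15 0 5.5 -0.8;0 0 0 0.15 0 6.4 -0.8;0 0 0 0.15 0 6.6 -0.8;0 0 0 0.15 0 6.6 -0.8;0 0 0 0.15 0 6.6 -0.8;0 0 0 0.15 0 6.6 -0.3;0 0 0 0.15 0 6.6 0;0 0 0 0.15 0 6.6 0;0 0 0 0.15 0 6.6 0';  python3 -m jog '0 0 0 0 0 -4 0;0 0 0 0 0 -8 0;0 0 0 0 0 -10 0;0 0 0 0 0 -10 0'; python3 go.py .4247 -.2507 .12 .24 .4247 -.2507 .017 .24
```

```text
time_s: 14.17
tool_pos: [0.4274, 0.2127, 0.0262]
eef_rot: [3.141, 0.001, 0.115]
wrist_force: [-1.0, 0.2, 0.1]
opening: 0.0425
grip_force: 0.0
time_s: 14.5
tool_pos: [0.4293, 0.2133, 0.13]
eef_rot: [-3.141, -0.006, 0.115]
wrist_force: [0.2, -0.7, 0.1]
opening: 0.0441
grip_force: 0.0
[ 1.000e-02 -3.600e-01 -7.160e+00 -5.790e+00  4.604e+01  9.600e-01]
[ 1.000e-02 -3.600e-01 -7.160e+00 -5.850e+00  4.605e+01  1.126e+01]
```

```bash
python3 -m jog '0 0 0 -0.5 4 0 0;0 0 -3 -1 8 0 0;0 0 -7.2 -1.5 12 0 0;0 0 -7.2 -2 16 0 0;0 0 -7.2 -2.5 20 0 0;0 0 -7.2 -3 24 0 0;0 0 -7.2 -3.5 28 0 0;0 0 -7.2 -4 32 1 0;0 0 -7.2 -4.5 36 2 0;0 0 -7.2 -5 40 3 0'; python3 -m jog '0 0 0 -0.5 4 2 0;0 0 0 -0.5 6 4 0;0 0 0 -0.5 6 5 0;0 0 0 -0.5 6 5 0;0 0 0 -0.5 6 5 0;0 0 0 -0.5 6 5 0'; python3 go.py .4247 -.2507 .017 .24
python3 - <<'E'
from h import *
c=capture("top");print(proj(c,[[.449,.2143,.014]]))
a=ortho(c,0.3,0.6,-.45,.32,0.01,.001)
cv2.imwrite("pics/t5.png",a)
E
```

```text
time_s: 15.33
tool_pos: [0.4227, -0.1922, 0.0951]
eef_rot: [-3.141, 0.002, 0.24]
wrist_force: [0.6, 0.9, -0.6]
opening: 0.0437
grip_force: 0.0
time_s: 15.83
tool_pos: [0.4329, -0.2488, 0.0467]
eef_rot: [3.141, 0.002, 0.242]
wrist_force: [-0.4, -0.3, 0.2]
opening: 0.0439
grip_force: 0.0
[ 0.03  0.1   0.1  -0.84 -0.02  2.97]
[[210.89591541 288.2401026 ]]
```

View pics/t5.png

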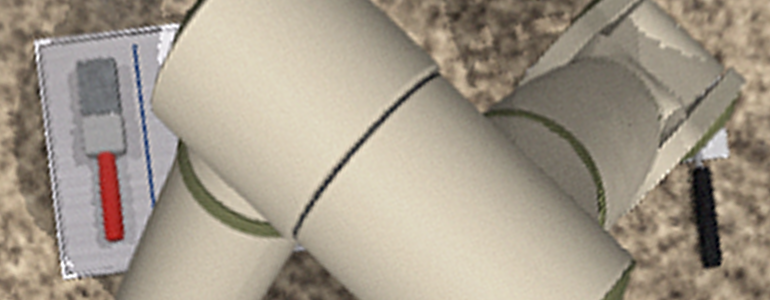

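Brush is placed: ends at (114,240) and (97,58), so centre about (.45,.2145). Gripping the spoon.

```bash
python3 -m jog '0 0 0 -0.85 0 0.5 0;0 0 0 -0.85 0 1.8 0;0 0 0 -0.85 0 2.7 0;0 0 0 -0.85 0 3 0;0 0 0 -0.85 0 3 0;0 0 0 -0.85 0 3 -0.7;0 0 0 -0.85 0 3 -0.7;0 0 0 -0.85 0 3 -0.7;0 0 0 -0.85 0 3 -0.7;0 0 0 -0.85 0 3 -0.7' 30; python3 -m jog '0 0 0 0 0 0 -0.8;0 0 0 0 0 0 -0.8;0 0 0 0 0 0 -0.8'; python3 -m jog '0 0 0 0 0 -2 -0.8;0 0 0 0 0 -5 -0.8;0 0 0 0 0 -8 -0.8;0 0 0 0 0 -8 -0.8;0 0 0 0 0 -8 -0.8;0 0 0 0 0 -8 -0.8'; python3 go.py .4337 .1299 .095 .115
```

```text
time_s: 16.72
tool_pos: [0.4246, -0.252, 0.0165]
eef_rot: [3.141, 0.002, 0.241]
wrist_force: [-1.2, 0.8, 1.8]
opening: 0.0185
grip_force: 30.0
time_s: 16.97
tool_pos: [0.4246, -0.252, 0.0164]
eef_rot: [3.141, 0.002, 0.24]
wrist_force: [-0.7, 0.7, 6.0]
opening: 0.0184
grip_force: 30.0
time_s: 17.47
tool_pos: [0.4242, -0.2515, 0.0953]
eef_rot: [-3.141, 0.003, 0.24]
wrist_force: [0.7, 0.9, -0.7]
opening: 0.0184
grip_force: 30.0
[-3.000e-02  1.600e-01  7.180e+00  1.000e+01 -3.682e+01  3.000e-02]
```

```bash
python3 -m jog '0 0 2 1 -4 0 -0.8;0 0 4 2 -8 0 -0.8;0 0 7.2 3 -12 0 -0.8;0 0 7.2 4 -16 0 -0.8;0 0 7.2 5 -20 0 -0.8;0 0 7.2 6 -24 0 -0.8;0 0 7.2 7 -28 0 -0.8;0 0 7.2 8.2 -32 0 -0.8;0 0 7.2 9.3 -35.5 0 -0.8;0 0 7.2 10 -36.7 0 -0.8'; python3 -m jog '0 0 0 0 0 0 -0.8;0 0 0 0 0 0 -0.8;0 0 0 0 0 0 -0.8'; python3 go.py .4334 .1287 .021 .115
```

```text
time_s: 18.3
tool_pos: [0.4329, 0.1321, 0.0945]
eef_rot: [-3.141, 0.005, 0.118]
wrist_force: [-0.4, -0.7, -0.3]
opening: 0.018
grip_force: 30.0
time_s: 18.55
tool_pos: [0.4339, 0.1275, 0.095]
eef_rot: [3.141, 0.004, 0.114]
wrist_force: [-0.1, 0.2, -0.5]
opening: 0.0181
grip_force: 30.0
[ 0.04  0.21 -0.06 -0.01 -0.13  7.4 ]
```

```bash
python3 -m jog '0 0 0 0 -0.1 3 -0.8;0 0 0 0 -0.1 6 -0.8;0 0 0 0 -0.1 7.1 -0.8;0 0 0 0 -0.1 7.4 -0.8;0 0 0 0 -0.1 7.4 -0.8;0 0 0 0 -0.1 7.4 -0.8;0 0 0 0 -0.1 7.4 -0.4;0 0 0 0 -0.1 7.4 -0.2;0 0 0 0 -0.1 7.4 -0.2;0 0 0 0 -0.1 7.4 -0.2';  python3 -m jog '0 0 0 0 0 -4 -0.1;0 0 0 0 0 -8 0;0 0 0 0 0 -9 0;0 0 0 0 0 -9 0;0 0 0 0 0 -9 0'; python3 go.py .4077 -.382 .11 .12 .4077 -.382 .05 .12
```

```text
time_s: 19.38
tool_pos: [0.4343, 0.1292, 0.022]
eef_rot: [3.141, 0.001, 0.115]
wrist_force: [-0.3, 0.5, 0.0]
opening: 0.035
grip_force: 0.0
time_s: 19.8
tool_pos: [0.4341, 0.1294, 0.1116]
eef_rot: [3.141, 0.001, 0.115]
wrist_force: [0.0, -0.0, -0.6]
opening: 0.0441
grip_force: 0.0
[ 4.00e-02  9.00e-02 -3.00e-01 -8.48e+00  5.05e+01  2.10e-01]
[ 4.00e-02  9.00e-02 -3.00e-01 -8.47e+00  5.05e+01  6.21e+00]
```

```bash
python3 -m jog '0 0 0 -0.6 4 0 0;0 0 0 -1.2 8 0 0;0 0 0 -1.9 12 0 0;0 0 0 -2.6 16 0 0;0 0 0 -3.3 20 0 0;0 0 0 -4 24 0 0;0 0 0 -4.7 28 0 0;0 0 0 -5.4 32 0 0;0 0 0 -6.1 36 0 0;0 0 0 -6.8 40 0 0'; python3 -m jog '0 0 0 -0.8 4 1 0;0 0 0 -1.5 8 3 0;0 0 0 -1.8 10.5 5 0;0 0 0 -1.8 10.5 6 0;0 0 0 -1.8 10.5 6 0;0 0 0 -1.8 10.5 6 0'; python3 go.py .4077 -.382 .0165 .12
python3 - <<'E'
from h import *
c=capture("scene");im=cv2.resize(c["color"][...,::-1],None,fx=4,fy=4,interpolation=cv2.INTER_CUBIC)
u,v=(proj(c,[[.42,-.38,.03]])[0]*4).astype(int)
a=im[v-200:v+200,u-200:u+200]
t=ortho(capture("top"),.3,.6,0,.3,.01,.00075)
cv2.imwrite("pics/p.png",np.hstack([a,t]))
E
```

```text
time_s: 20.63
tool_pos: [0.4113, -0.2772, 0.1103]
eef_rot: [-3.139, 0.004, 0.114]
wrist_force: [1.2, 0.5, 0.2]
opening: 0.0443
grip_force: 0.0
time_s: 21.13
tool_pos: [0.4061, -0.3807, 0.0508]
eef_rot: [-3.139, 0.004, 0.115]
wrist_force: [0.5, -0.7, -0.2]
opening: 0.0439
grip_force: 0.0
[-0.16  0.21 -0.29  0.16  0.15  3.43]
```

View pics/p.png

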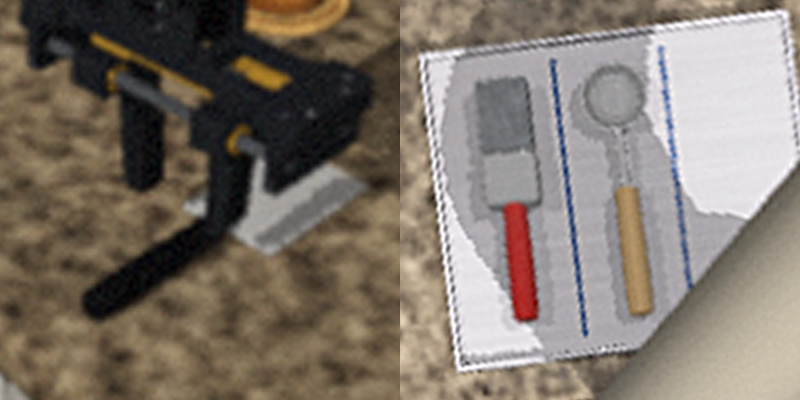

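The spoon lies centred in the middle lane (ends at (640,313) and (614,66)). The fingers straddle the spatula handle, so I'll grip it.

```bash
python3 -m jog '-0.15 0.2 0 0.15 0.15 1 0;-0.15 0.2 0 0.15 0.15 2.4 0;-0.15 0.2 0 0.15 0.15 3.2 0;-0.15 0.2 0 0.15 0.15 3.4 0;-0.15 0.2 0 0.15 0.15 3.4 0;-0.15 0.2 0 0.15 0.15 3.4 -0.7;-0.15 0.2 0 0.15 0.15 3.4 -0.7;-0.15 0.2 0 0.15 0.15 3.4 -0.7;-0.15 0.2 0 0.15 0.15 3.4 -0.7;-0.15 0.2 0 0.15 0.15 3.4 -0.7' 30; python3 -m jog '0 0 0 0 0 0 -0.8;0 0 0 0 0 0 -0.8;0 0 0 0 0 0 -0.8'; python3 -m jog '0 0 0 0 0 -2 -0.8;0 0 0 0 0 -5 -0.8;0 0 0 0 0 -8 -0.8;0 0 0 0 0 -8 -0.8;0 0 0 0 0 -8 -0.8;0 0 0 0 0 -8 -0.8'; python3 go.py .4432 .048 .095 .115
```

```text
time_s: 22.07
tool_pos: [0.4083, -0.3837, 0.0187]
eef_rot: [3.138, -0.002, 0.115]
wrist_force: [-0.6, 0.6, 1.8]
opening: 0.0182
grip_force: 30.0
time_s: 22.32
tool_pos: [0.4083, -0.3836, 0.0187]
eef_rot: [3.138, -0.002, 0.115]
wrist_force: [-0.1, 1.3, 4.8]
opening: 0.0184
grip_force: 30.0
time_s: 22.82
tool_pos: [0.4076, -0.3828, 0.0972]
eef_rot: [3.14, -0.001, 0.115]
wrist_force: [0.1, -0.6, -1.3]
opening: 0.0183
grip_force: 30.0
[ 1.000e-01 -4.000e-02 -2.000e-02  8.460e+00 -4.239e+01  1.600e-01]
```

```bash
python3 -m jog '0 0 0 0.8 -4 0 -0.8;0 0 0 1.6 -8 0 -0.8;0 0 0 2.4 -12 0 -0.8;0 0 0 3.2 -16 0 -0.8;0 0 0 4 -20 0 -0.8;0 0 0 4.8 -24 0 -0.8;0 0 0 5.6 -28 0 -0.8;0 0 0 6.4 -32 0 -0.8;0 0 0 7.2 -36 0 -0.8;0 0 0 8 -39.5 0 -0.8'; python3 -m jog '0 0 0 0.45 -2.9 0 -0.8;0 0 0 0.45 -2.9 0 -0.8;0 0 0 0.45 -2.9 0 -0.8;0 0 0 0.45 -2.9 0 -0.8;0 0 0 0.45 -2.9 0 -0.8'; python3 go.py .4433 .0485 .023 .115
```

```text
time_s: 23.65
tool_pos: [0.4411, 0.0207, 0.0959]
eef_rot: [3.139, 0.001, 0.115]
wrist_force: [0.3, 0.1, -1.1]
opening: 0.0183
grip_force: 30.0
time_s: 24.07
tool_pos: [0.4433, 0.0466, 0.0965]
eef_rot: [3.138, -0.001, 0.113]
wrist_force: [0.4, 0.2, -0.9]
opening: 0.0185
grip_force: 30.0
[ 0.18 -0.03 -0.1   0.02 -0.21  7.35]
```

```bash
python3 -m jog '0.2 0 0 0 -0.2 3 -0.8;0.2 0 0 0 -0.2 6 -0.8;0.2 0 0 0 -0.2 7.1 -0.8;0.2 0 0 0 -0.2 7.35 -0.8;0.2 0 0 0 -0.2 7.35 -0.8;0.2 0 0 0 -0.2 7.35 -0.8;0.2 0 0 0 -0.2 7.35 -0.4;0.2 0 0 0 -0.2 7.35 -0.2;0.2 0 0 0 -0.2 7.35 -0.2;0.2 0 0 0 -0.2 7.35 -0.2';  python3 -m jog '0 0 0 0 0 -4 -0.1;0 0 0 0 0 -8 0;0 0 0 0 0 -12 0;0 0 0 -2 4 -15 0;0 0 0 -4 8 -15 0;0 0 0 -6 12 -15 0;0 0 0 -8 16 -15 0;0 0 0 -10 20 -15 0;0 0 0 -10 24 -15 0;0 0 0 -10 28 -15 0'; python3 -m jog '0 0 0 -4 4 0 0;0 0 0 -8 8 0 0;0 0 0 -10 12 0 0;0 0 0 -10 16 0 0;0 0 0 -10 16 0 0'
python3 - <<'E'
from h import *
c=capture("top");a=ortho(c,.3,.6,0,.3,.01,.0009);b=ortho(c,.58,.75,-.3,-.03,.006,.0009)
s=capture("scene")["color"][100:300,240:440,::-1]
s=cv2.resize(s,(333,333),interpolation=cv2.INTER_CUBIC)
h=np.zeros((334,800,3),np.uint8);h[:a.shape[0],:a.shape[1]]=a[:, :334];h[:333,440:773]=s
cv2.imwrite("pics/f.png",h);cv2.imwrite("pics/g.png",cv2.resize(b,None,fx=2,fy=2));print(a.shape,b.shape)
E
```

```text
time_s: 24.9
tool_pos: [0.4436, 0.0493, 0.024]
eef_rot: [-3.142, -0.002, 0.115]
wrist_force: [1.1, 0.3, -0.0]
opening: 0.0351
grip_force: 0.0
time_s: 25.73
tool_pos: [0.3734, -0.2245, 0.1738]
eef_rot: [3.141, -0.002, 0.114]
wrist_force: [0.9, 1.0, 0.4]
opening: 0.0442
grip_force: 0.0
time_s: 26.15
tool_pos: [0.2921, -0.3962, 0.1735]
eef_rot: [3.14, -0.002, 0.112]
wrist_force: [0.3, 0.4, 0.3]
opening: 0.0442
grip_force: 0.0
(334, 334, 3) (189, 300, 3)
```

View pics/f.png

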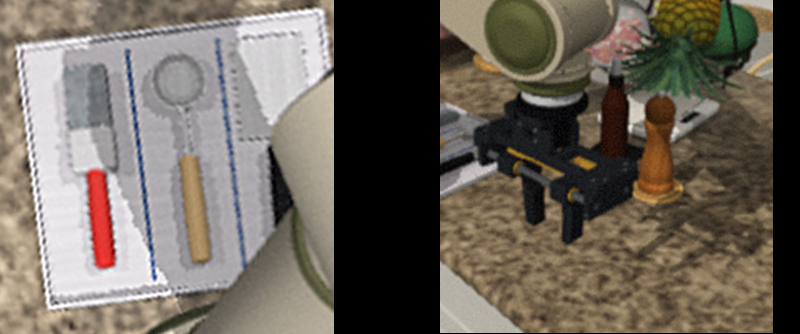

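Brush, spoon and spatula lie in their lanes. The spatula's blade edge runs (236,40) to (248,140), and its handle is at (280,180). Mill and mister stand upright and the arm is clear, so I'm handing in.

```bash
python3 -c "
from cell import job_done;print(job_done())"
```

```text
the job is handed in; nothing more can be done
None
```

The job is handed in at about 26 s of the 106 s allowed: brush, spoon and spatula are in the left, middle and right lanes, the mill is on the wooden coaster and the mister on the slate. The hand-in returned no score, the arm partly hid the spatula in the last picture, and the mister's centring was not measured again after I let go of it.

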